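# Mirror the condiment row for the other side of the pass

### The arm

A 6-joint arm with a two-finger parallel gripper is mounted at the origin on the work surface. World frame = base frame: x ahead of the robot, y to its left, z up, the work surface at z = 0. Lengths are in mm, angles in degrees, forces in N, time in s.
With the tool pointing down it reaches from about 300 to 850 mm from the base axis. Payload 4.2 kg.
Tool frame: the origin (TCP) lies at the very end of the fingers, on their centre line; the grasp point (between the pads) lies 19 mm behind it (env.grip_point_offset is the distance from the TCP to the grasp point, in mm); z points along the fingers, y is the line along which they close (so a half turn about z gives the same grasp; the last joint's range is limited). The gripper opens to 91 mm and grips with 3 to 60 N. Pads are 32 mm wide; open, the fingers measure 118 mm over their backs; the gripper's body (76 mm by 178 mm) begins 60 mm behind the grasp point.
Start: joints at [-65.088, 18.312, 89.639, -0, 72.044, -1.146], TCP at [252.593, -516.566, 213.976] pointing down, gripper open.
Joint ranges: [-177.97, 177.97], [-48.28, 115.42], [12.27, 149.76], [-77.06, 257.06], [2.81, 150.46], [-146.56, 146.56]. Speed limits (degrees/s): [147.25, 147.25, 180, 180, 180, 180].

### API

Orientations are given as [roll, pitch, yaw] about the fixed x, y, z axes, in that order (R = Rz(yaw) Ry(pitch) Rx(roll)).
In Python, from workcell import env gives the robot as it stands. The module is installed in compiled form; this text tells all that it offers.
- The arm moves only by the tool arm_command, never from a script. Its argument "rows" is a list of rows, each an object with "delta_pos": the shift along the tool's x, y, z in mm, a list of three; "roll": the turn about the tool's z in units of 5 degrees (1.0 is 5 degrees); "jaw": the opening in per cent of the stroke, from 0 (shut) to 100 (fully open). A call has 1 to 20 rows; each row is the pose to reach, as a shift and turn from the pose commanded when the call began, along the tool's axes at that moment; what a row does not reach only later rows make up. A row lasts 1/12 s, in which the tool goes at most 41.7 mm and 7.16 degrees, less where a joint would pass 70% of its speed; a pose out of reach is approached as far as the arm can. A call with a gripper value outside its range is refused whole. The fingers move at their own pace and stop on an object; "squeeze" is the grip in N (left out, the last holds). Time passes only in rows, so rows that repeat a pose let the fingers close. It gives the time, the measured TCP pose, the force, the opening and the grip force at its end, in the units of the state.
- env.state(): the state, without advancing time (a new reading comes with each control period).
- env.grab_frame(name): name is "scene" or "top" or "wrist"; returns a dict with "img" (400x640x3 uint8, blue, green, red), "z_map" (400x640 float32, mm along the optical axis (not along the pixel's ray), 0 where there is no reading), "fov_y" (degrees; the focal length in pixels is half the picture's height over the tangent of half this angle, whatever the lens; pixels are square), "cx", "cy" (the principal point, pixels), "R" (3x3) and "t" (3): a world point X has camera coordinates R X + t; the wrist camera has in their place "T_tool_cam" (4x4, takes a point from camera to tool coordinates, whose origin is the TCP and whose axes are the flange's). Camera axes: x right, y down, z forward; pixel columns grow to the right and rows downward; lengths in mm; the calibration is good to about 2 mm. A picture is of the moment at which its call begins: read the wrist's pose just before it.
- env.job_done(): hands the job in; it is judged then, once.
The state is a dict: "time_s": time; "qpos": joint angles; "qvel": joint speeds; "effort": joint torques, N m; "ee_pos": TCP position; "ee_rot": TCP orientation; "force": force on the tool from outside, world axes, zero at the start; "torque": the same for the moment, N m; "gripper_width": finger opening in mm; "gripper_force": force on a finger pad.
Only numpy, scipy, OpenCV 4.12 (cv2) and the standard library are available. Lean on these libraries where they do the work, as an engineer would, in place of code of your own. Each camera call takes 0.05 s, during which the arm holds its last target. There are 200 camera calls.

### The job

The condiment row has to serve the other side of the counter. Move the pepper mill, the steel shaker, the square caddy and the jar from the full wooden rack to the empty one in reverse left-to-right order: what stands leftmost now goes in the rightmost place of the new rack, the second from the left goes second from the right, and so on. Keep them upright and set each down gently, without dropping it, so that it stands flat on the floor of its own place, clear of the lips.

Things in the scene. Friction and masses are not known exactly. Their poses are not given: they have to be found in the camera images.
- old_rack: the rack that is full at the start: a wooden board 90 x 334 mm, 6 mm thick, dark blocks at its ends, with four cells with light lips in a row on it. Fixed; nearer or farther from the robot than new_rack, askew up to 0.12 rad. Origin: centre of its underside, on the table. Its y axis runs along the row, to the robot's left; its x axis points away from the robot. The cells' centres are at y = -120, -40, 40 and 120 mm.
- new_rack: the rack that is empty at the start: one wooden board 90 x 334 mm with four square places side by side, divided by dark-wood lips. It is fixed. Origin: centre of its underside, on the table. y axis along the row, to the robot's left; x away from the robot. The places' centres are at x = 0, y = -120, -40, 40 and 120 mm; each is 72 x 72 mm inside; its floor is 10 mm above the table and the lips round it stand 6 mm above that floor.
- mill_mid (a point): Pepper mill: round dark-wood body of diameter 42 mm, straight from its foot to 58 mm up, then a narrower neck and round head with a small brass button; 88 mm tall. This point is on its axis, half-way up (44 mm above its foot); z axis up. Loose, between 0.1 and 0.3 kg; it starts upright in its own cell of old_rack, a few mm off-centre.
- shaker_mid (a point): Stainless-steel shaker: round, diameter 46 mm and straight from its foot to 64 mm up, then a domed top with seven dark holes; 78 mm tall. This point is on its axis, half-way up (39 mm above its foot); z axis up. Loose, between 0.1 and 0.3 kg; it starts upright in its own cell of old_rack, a few mm off-centre.
- caddy_mid (a point): Square light-wood caddy, 44 x 44 mm, 68 mm tall, straight-sided, dark line round it and a small dark bar on its lid; its x and y axes are square to its sides. This point is on its axis, half-way up (34 mm above its foot); z axis up. Loose, between 0.1 and 0.3 kg; it starts upright in its own cell of old_rack, a few mm off-centre.
- jar_mid (a point): Squat white ceramic jar with a lid: round, diameter 48 mm and straight from 4 to 48 mm up, then the lid with a knob of 15 mm; 62 mm tall with the knob. This point is on its axis, half-way up (31 mm above its foot); z axis up. Loose, between 0.1 and 0.3 kg; it starts upright in its own cell of old_rack, a few mm off-centre.
- cell_mill: the cell of old_rack in which the mill stands at the start: a wooden square with light lips, 78 x 78 mm outside, 68 mm inside, lips 6 mm above its floor, the floor 10 mm above the table. Fixed throughout the run, so it still tells the mill's old place when the mill has gone. Origin: centre of its underside, 6 mm above the table; axes as old_rack's.
- cell_shaker: the cell of old_rack in which the shaker stands at the start: a wooden square with light lips, 78 x 78 mm outside, 68 mm inside, lips 6 mm above its floor, the floor 10 mm above the table. Fixed throughout the run, so it still tells the shaker's old place when the shaker has gone. Origin: centre of its underside, 6 mm above the table; axes as old_rack's.
- cell_caddy: the cell of old_rack in which the caddy stands at the start: a wooden square with light lips, 78 x 78 mm outside, 68 mm inside, lips 6 mm above its floor, the floor 10 mm above the table. Fixed throughout the run, so it still tells the caddy's old place when the caddy has gone. Origin: centre of its underside, 6 mm above the table; axes as old_rack's.
- cell_jar: the cell of old_rack in which the jar stands at the start: a wooden square with light lips, 78 x 78 mm outside, 68 mm inside, lips 6 mm above its floor, the floor 10 mm above the table. Fixed throughout the run, so it still tells the jar's old place when the jar has gone. Origin: centre of its underside, 6 mm above the table; axes as old_rack's.
There are look-alikes about, which are no part of the job. What is shaped like the part that bears shaker_mid but green is not meant.

How it is judged:
By the outcome, as a careful person would: the job done as asked, in the order asked, and still so for the second after the job is handed in, with the robot touching nothing.
It also fails if it takes over 106 s, if anything falls off the work surface, if the arm or the gripper's body presses on something with over 40 N, if the wrist force passes 120 N, or if a joint passes its speed limit or range.

## Working session

There is one attempt and no reset: what is moved stays moved. The work goes in short steps, Python scripts to look and compute and a tool call to move; the robot and the scene stay as the last step left them, time stands still between calls to the robot, and variables do not carry over. Pictures are saved under pics/ and viewed, at most 14 in all, crops included, and the job is handed in when it is done.

Besides the shell and the picture viewer there is one more tool, called after "Call:" as name(argument=value, ...), one argument or row to a line, values as JSON. arm_command: Moves the arm, as the interface text tells. Its arguments: {"type":"object","properties":{"rows":{"type":"array"},"squeeze":{"type":"number"}},"required":["rows"]}

```bash
mkdir -p pics; cat > h.py <<'E'
import numpy as np, cv2
from workcell import env
def grab(n):
    f=env.grab_frame(n); np.save(f'pics/{n}.npy',f,allow_pickle=True); return f
def world(f,pts,z=None):
    h,w=f['img'].shape[:2]; fl=h/2/np.tan(np.radians(f['fov_y'])/2)
    out=[]
    for u,v in pts:
        d=np.array([(u-f['cx'])/fl,(v-f['cy'])/fl,1.]); R=np.array(f['R']);t=np.array(f['t'])
        c=-R.T@t; r=R.T@d
        s=f['z_map'][int(v),int(u)] if z is None else (z-c[2])/r[2]
        out.append(c+s*r)
    return np.array(out)
E
python3 - <<'E'
from h import *
for n in('top','scene'):
    f=grab(n); cv2.imwrite(f'pics/{n}0.png',f['img']); print(n,f['fov_y'],f['cx'],f['cy'],f['R'],f['t'])
print(env.state())
E
```

```text
top 43.67048363911409 320.88800276845797 193.02879343330142 [[ 0.01784544 -0.99983491 -0.0034184 ]
 [-0.99814497 -0.01761603 -0.05827772]
 [ 0.05820788  0.00445206 -0.99829456]] [ -69.36798561  578.46757525 1180.07544512]
scene 50.736201229133584 324.9757178327249 199.74514236062709 [[ 8.88076802e-01  4.59694935e-01 -4.00770992e-04]
 [ 2.86613063e-01 -5.54384085e-01 -7.81352186e-01]
 [-3.59405824e-01  6.93785884e-01 -6.24090218e-01]] [-500.80249439 -159.39492671 1039.55543899]
{'time_s': 0.1, 'qpos': array([-6.50898141e+01,  1.83466583e+01,  8.96986942e+01, -5.70389945e-04,
        7.20418993e+01, -1.14509560e+00]), 'qvel': array([ 0.04067444, -0.1718148 , -0.12663779,  0.0317678 , -0.16525003,
       -0.03330756]), 'effort': array([ 5.80852575e-04, -4.13332164e+01, -2.32509434e+01,  7.29283271e-02,
        4.22065007e-02, -6.57252122e-05]), 'ee_pos': array([ 252.38362527, -516.16538285,  213.22245861]), 'ee_rot': array([-1.79912755e+02, -1.20144530e-03,  2.60554568e+01]), 'force': array([-0.41694741,  1.15640984,  0.08062235]), 'torque': array([0.02216426, 0.03329047, 0.00623278]), 'gripper_force': 0.0, 'gripper_width': 91.34522700414115}
```

View pics/top0.png

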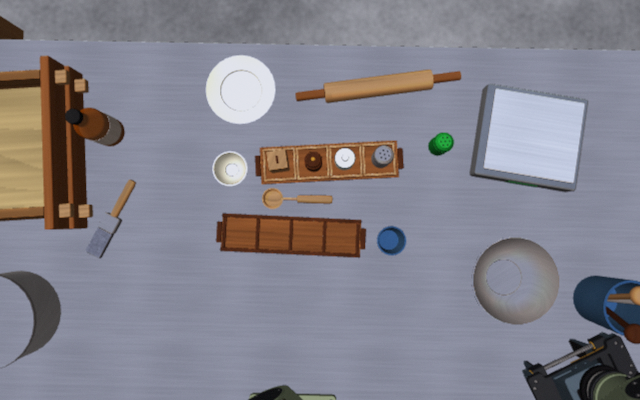

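View pics/scene0.png

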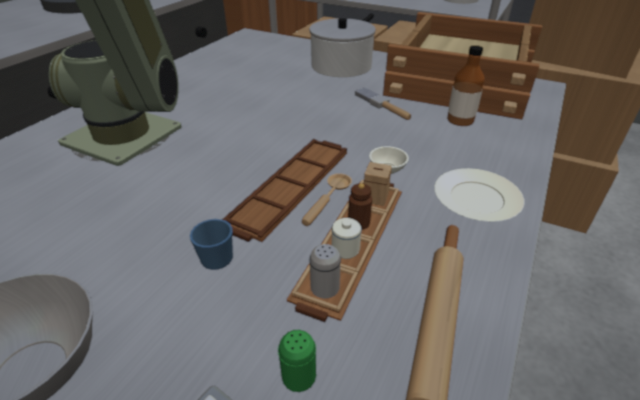

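Left to right (robot's left is the image's left): caddy (277,160), mill (313,160), jar (345,157), shaker (383,155). Old rack is the far one; new rack is near, at (290,235). The look-alikes are the green shaker (441,144), which is excluded, the blue cup (391,240) and the white bowl (230,168). Next, a close crop.

```bash
python3 - <<'E'
from h import *
f=np.load('pics/top.npy',allow_pickle=True).item()
cv2.imwrite('pics/crop1.png',cv2.resize(f['img'][130:270,210:410],None,fx=4,fy=4,interpolation=cv2.INTER_CUBIC))
E
```

```text
(no output)
```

View pics/crop1.png

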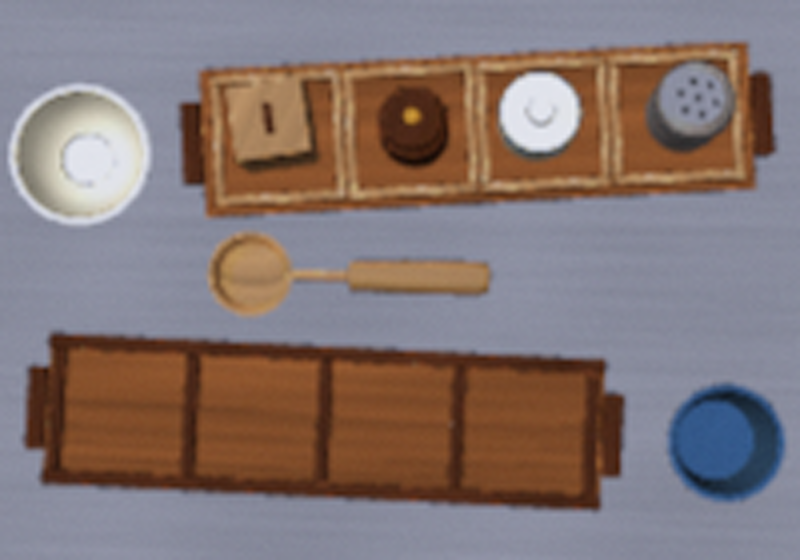

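Crop (4x, offset 210,130): caddy top bar at (268,118), mill button (411,116), jar knob (541,110) and shaker centre hole (698,97). New rack corners are (52,336), (604,360), (598,508), (43,482).

```bash
python3 - <<'E'
from h import *
np.set_printoptions(precision=1,suppress=True)
f=np.load('pics/top.npy',allow_pickle=True).item()
g=np.load('pics/scene.npy',allow_pickle=True).item()
P=lambda L,z:world(f,[(210+(u-1.5)/4,130+(v-1.5)/4) for u,v in L],z)
print('cam',-f['R'].T@f['t'])
n=P([(52,336),(604,360),(598,508),(43,482)],16);print('new',n,n.mean(0))
print('lens',np.linalg.norm(n-np.roll(n,-1,0),axis=1),'yaw',[np.degrees(np.arctan2(-(a-b)[0],(a-b)[1])) for a,b in((n[0],n[1]),(n[3],n[2]))])
o=P([(201,71),(747,44),(754,187),(208,214)],8);print('old',o,o.mean(0))
print('lens',np.linalg.norm(o-np.roll(o,-1,0),axis=1),'yaw',[np.degrees(np.arctan2(-(a-b)[0],(a-b)[1])) for a,b in((o[0],o[1]),(o[3],o[2]))])
for k,p,z in(('caddy',(268,118),80),('mill',(411,116),98),('jar',(541,110),72),('shaker',(698,97),88)): print(k,P([p],z),P([p],None))
c=P([(229,86),(304,79),(312,150),(241,162)],78);print(c,c.mean(0))
# point-cloud based: all top pixels
for nm,F in(('top',f),('scene',g)):
    vv,uu=np.mgrid[0:400,0:640]; h=400;fl=200/np.tan(np.radians(F['fov_y'])/2)
    Z=F['z_map']; X=np.stack([(uu-F['cx'])/fl*Z,(vv-F['cy'])/fl*Z,Z],-1)
    W=(X-np.array(F['t']))@np.array(F['R']); W=W[Z>0]
    np.save(f'pics/W_{nm}.npy',W)
    for k,p,z in(('caddy',(268,118),80),('mill',(411,116),98),('jar',(541,110),72),('shaker',(698,97),88)):
        q=P([p],z)[0]; s=W[(np.hypot(*(W[:,:2]-q[:2]).T)<38)&(W[:,2]>26)]
        print(nm,k,len(s),s.min(0),s.max(0),(s.min(0)+s.max(0))/2)
E
```

```text
cam [ 509.9  -64.4 1211.5]
new [[ 526.1  175.3   16. ]
 [ 517.6 -155.2   16. ]
 [ 429.6 -152.8   16. ]
 [ 439.   178.2   16. ]] [478.1  11.4  16. ]
lens [330.7  88.1 331.1  87.1] yaw [np.float64(-1.4656873378388662), np.float64(-1.6322291849609059)]
old [[ 688.6   91.1    8. ]
 [ 710.8 -240.1    8. ]
 [ 623.8 -245.1    8. ]
 [ 601.6   84.7    8. ]] [656.2 -77.3   8. ]
lens [332.   87.2 330.6  87.2] yaw [np.float64(3.843902281777365), np.float64(3.8461275299348063)]
caddy [[651.6  42.9  80. ]] [[651.3  42.7  82. ]]
mill [[651.8 -39.   98. ]] [[651.7 -39.   99.4]]
jar [[ 659.9 -112.9   72. ]] [[ 659.8 -112.9   73.1]]
shaker [[ 666.8 -201.    88. ]] [[ 667.  -201.2   86.1]]
[[669.8  65.9  78. ]
 [674.6  23.1  78. ]
 [633.9  17.6  78. ]
 [626.3  58.   78. ]] [651.2  41.1  78. ]
top caddy 435 [625.3  18.9  27.8] [675.7  68.   83.8] [650.5  43.4  55.8]
top mill 283 [630.4 -58.3  27.8] [671.6 -18.4 100.6] [651.  -38.4  64.2]
top jar 365 [ 635.3 -134.8   27. ] [683.4 -88.2  79.4] [ 659.4 -111.5   53.2]
top shaker 373 [ 642.2 -223.7   26.5] [ 686.6 -176.9   95. ] [ 664.4 -200.3   60.8]
scene caddy 785 [627.3  16.7  26.1] [676.9  67.6  80.5] [652.1  42.1  53.3]
scene mill 836 [632.  -61.1  26. ] [673.1 -22.1  98.3] [652.6 -41.6  62.2]
scene jar 880 [ 635.6 -137.9   26.2] [684.3 -91.9  74.1] [ 660.  -114.9   50.2]
scene shaker 1295 [ 644.2 -224.2   26. ] [ 689.9 -182.    91. ] [ 667.  -203.1   58.5]
```

```bash
python3 - <<'E'
from h import *
np.set_printoptions(precision=0,suppress=True,linewidth=200)
W=np.load('pics/W_top.npy')
a=np.array([252.6,-516.6]);b=np.array([651.2,42.])
for x in range(250,800,50): print(x,[int(max(W[(abs(W[:,0]-x-25)<25)&(abs(W[:,1]-y-25)<25)][:,2],default=0)) for y in range(-600,250,50)])
E
```

```text
250 [340, 476, 565, 533, 8, 7, 9, 8, 8, 6, 7, 9, 7, 7, 7, 7, 7]
300 [338, 512, 545, 92, 6, 8, 6, 6, 7, 6, 6, 6, 8, 8, 11, 7, 7]
350 [90, 22, 19, 88, 89, 8, 7, 7, 7, 7, 7, 7, 6, 8, 8, 6, 8]
400 [90, 46, 40, 91, 6, 6, 8, 64, 64, 21, 22, 21, 25, 22, 20, 21, 7]
450 [88, 89, 90, 90, 6, 7, 64, 64, 63, 23, 23, 15, 20, 20, 17, 21, 7]
500 [8, 7, 7, 7, 7, 6, 8, 63, 19, 22, 21, 21, 24, 22, 21, 21, 8]
550 [8, 6, 6, 6, 9, 6, 7, 6, 8, 8, 24, 26, 19, 18, 37, 39, 7]
600 [71, 71, 69, 69, 8, 7, 12, 87, 88, 67, 96, 100, 83, 83, 40, 41, 34]
650 [71, 70, 70, 71, 81, 85, 17, 94, 93, 79, 92, 100, 83, 83, 40, 38, 6]
700 [70, 71, 73, 69, 82, 83, 7, 20, 17, 10, 7, 6, 7, 7, 24, 23, 7]
750 [70, 71, 71, 62, 6, 8, 7, 6, 7, 9, 35, 27, 26, 21, 20, 23, 22]
```

Call:
arm_command(
  rows=[
    {"delta_pos":[30,-16,0],"roll":-0.7,"jaw":100},
    {"delta_pos":[65,-35,0],"roll":-1.6,"jaw":100},
    {"delta_pos":[100,-54,0],"roll":-2.6,"jaw":100},
    {"delta_pos":[135,-73,0],"roll":-3.6,"jaw":100},
    {"delta_pos":[170,-92,0],"roll":-4.6,"jaw":100},
    {"delta_pos":[205,-111,0],"roll":-5.6,"jaw":100},
    {"delta_pos":[240,-130,0],"roll":-6.6,"jaw":100},
    {"delta_pos":[275,-149,0],"roll":-7.6,"jaw":100},
    {"delta_pos":[310,-168,0],"roll":-8.6,"jaw":100},
    {"delta_pos":[345,-187,0],"roll":-9.6,"jaw":100},
    {"delta_pos":[380,-206,0],"roll":-10.6,"jaw":100},
    {"delta_pos":[415,-225,0],"roll":-11.6,"jaw":100},
    {"delta_pos":[450,-244,0],"roll":-12.4,"jaw":100},
    {"delta_pos":[485,-263,0],"roll":-12.79,"jaw":100},
    {"delta_pos":[520,-282,0],"roll":-12.79,"jaw":100},
    {"delta_pos":[550,-298,0],"roll":-12.79,"jaw":100},
    {"delta_pos":[580,-314,0],"roll":-12.79,"jaw":100},
    {"delta_pos":[597,-323,0],"roll":-12.79,"jaw":100},
    {"delta_pos":[603.5,-326.7,0],"roll":-12.79,"jaw":100},
    {"delta_pos":[603.5,-326.7,0],"roll":-12.79,"jaw":100},
  ],
)

```text
time_s: 1.77
ee_pos: [651.5, 43.3, 212.9]
ee_rot: [-179.9, 0.0, 90.1]
force: [-0.2, -0.5, 0.2]
gripper_width: 91.4
gripper_force: 0.0
```

```bash
python3 - <<'E'
from h import *
np.set_printoptions(precision=1,suppress=True)
s=env.state();print(s['ee_pos'],s['ee_rot'])
f=grab('wrist');cv2.imwrite('pics/wrist1.png',f['img']);T=np.array(f['T_tool_cam']);print(T)
from scipy.spatial.transform import Rotation as Ro
R=Ro.from_euler('xyz',s['ee_rot'],degrees=True).as_matrix()
vv,uu=np.mgrid[0:400,0:640];fl=200/np.tan(np.radians(f['fov_y'])/2);Z=f['z_map']
X=np.stack([(uu-f['cx'])/fl*Z,(vv-f['cy'])/fl*Z,Z],-1)
W=(X@T[:3,:3].T+T[:3,3])@R.T+s['ee_pos'];np.save('pics/Ww.npy',W)
for k,c in(('caddy',(651,42)),('mill',(652,-39)),('jar',(660,-113))):
    m=(np.hypot(W[...,0]-c[0],W[...,1]-c[1])<38)&(W[...,2]>35)&(W[...,2]<110)&(Z>0)
    q=W[m]
    if len(q)<50: continue
    t=q[q[:,2]>q[:,2].max()-22] if k!='mill' else q
    r=cv2.minAreaRect(t[:,:2].astype(np.float32)) ; print(k,len(q),q.min(0),q.max(0),(q.min(0)+q.max(0))/2,r)
E
```

```text
[651.5  43.3 212.9] [-179.9    0.    90.1]
[[  -0.    -1.    -0.3   72.4]
 [   1.    -0.    -0.     0.7]
 [   0.    -0.3    1.  -169.7]
 [   0.     0.     0.     1. ]]
caddy 2383 [626.3  17.9  35.2] [676.4  68.5  80.5] [651.3  43.2  57.9] ((651.7294311523438, 43.33726119995117), (44.02895736694336, 44.68315124511719), 9.957709312438965)
mill 1135 [631.6 -42.7  35.1] [673.4 -18.   91. ] [652.5 -30.3  63. ] ((652.406005859375, -30.226715087890625), (41.68541717529297, 24.441341400146484), 0.6637519598007202)
jar 1250 [ 636.1 -123.2   35.5] [684.2 -88.6  72.8] [ 660.2 -105.9   54.1] ((659.9588623046875, -105.63471984863281), (48.01467514038086, 34.0969123840332), 1.409568428993225)
```

View pics/wrist1.png

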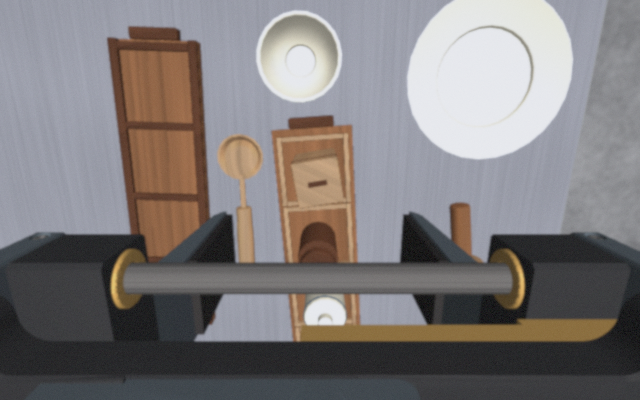

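The wrist view shows the caddy (318,178), turned about 9.5°, lying centrally under the gripper, with the mill and jar below it in the picture. I'm descending on the caddy.

Call:
arm_command(
  rows=[
    {"delta_pos":[0,0,15],"roll":-0.6,"jaw":100},
    {"delta_pos":[0,0,40],"roll":-1.2,"jaw":100},
    {"delta_pos":[0,0,65],"roll":-1.9,"jaw":100},
    {"delta_pos":[0,0,90],"roll":-1.9,"jaw":100},
    {"delta_pos":[0,0,115],"roll":-1.9,"jaw":100},
    {"delta_pos":[0,0,140],"roll":-1.9,"jaw":100},
    {"delta_pos":[0,0,160],"roll":-1.9,"jaw":100},
    {"delta_pos":[0,0,175],"roll":-1.9,"jaw":100},
    {"delta_pos":[0,0,183],"roll":-1.9,"jaw":100},
    {"delta_pos":[0,0,186],"roll":-1.9,"jaw":100},
    {"delta_pos":[0,0,186],"roll":-1.9,"jaw":100},
    {"delta_pos":[0,0,186],"roll":-1.9,"jaw":60},
    {"delta_pos":[0,0,186],"roll":-1.9,"jaw":52},
    {"delta_pos":[0,0,186],"roll":-1.9,"jaw":30},
    {"delta_pos":[0,0,186],"roll":-1.9,"jaw":20},
    {"delta_pos":[0,0,186],"roll":-1.9,"jaw":20},
    {"delta_pos":[0,0,186],"roll":-1.9,"jaw":20},
    {"delta_pos":[0,0,186],"roll":-1.9,"jaw":20},
  ],
  squeeze=20,
)

```text
time_s: 3.32
ee_pos: [651.3, 42.1, 28.1]
ee_rot: [180.0, 0.0, 99.5]
force: [0.2, 0.1, 0.0]
gripper_width: 47.7
gripper_force: 0.0
```

Call:
arm_command(
  rows=[
    {"delta_pos":[0,0,0],"roll":0,"jaw":20},
    {"delta_pos":[0,0,0],"roll":0,"jaw":20},
    {"delta_pos":[0,0,0],"roll":0,"jaw":20},
    {"delta_pos":[0,0,0],"roll":0,"jaw":20},
  ],
)

```text
time_s: 3.65
ee_pos: [651.3, 42.0, 28.0]
ee_rot: [180.0, 0.0, 99.5]
force: [0.2, 0.0, 1.0]
gripper_width: 44.3
gripper_force: 20.0
```

Call:
arm_command(
  rows=[
    {"delta_pos":[0,0,-4],"roll":0,"jaw":20},
    {"delta_pos":[0,0,-12],"roll":0,"jaw":20},
    {"delta_pos":[0,0,-30],"roll":0,"jaw":20},
    {"delta_pos":[0,0,-50],"roll":0,"jaw":20},
    {"delta_pos":[0,0,-72],"roll":0,"jaw":20},
    {"delta_pos":[-2,-3,-90],"roll":0,"jaw":20},
    {"delta_pos":[-8,-13,-100],"roll":0.2,"jaw":20},
    {"delta_pos":[-18,-30,-104],"roll":0.5,"jaw":20},
    {"delta_pos":[-30,-50,-104],"roll":0.8,"jaw":20},
    {"delta_pos":[-43,-71,-104],"roll":1.1,"jaw":20},
    {"delta_pos":[-56,-92,-104],"roll":1.4,"jaw":20},
    {"delta_pos":[-69,-114,-104],"roll":1.7,"jaw":20},
    {"delta_pos":[-82,-136,-104],"roll":2.0,"jaw":20},
    {"delta_pos":[-95,-157,-104],"roll":2.2,"jaw":20},
    {"delta_pos":[-106,-175,-104],"roll":2.2,"jaw":20},
    {"delta_pos":[-115,-190,-104],"roll":2.2,"jaw":20},
    {"delta_pos":[-119,-197,-104],"roll":2.2,"jaw":20},
    {"delta_pos":[-120.4,-199,-104],"roll":2.2,"jaw":20},
    {"delta_pos":[-120.4,-199,-104],"roll":2.2,"jaw":20},
    {"delta_pos":[-120.4,-199,-104],"roll":2.2,"jaw":20},
  ],
)

```text
time_s: 5.32
ee_pos: [475.5, -109.4, 132.1]
ee_rot: [180.0, -0.0, 88.5]
force: [0.1, -0.3, -0.3]
gripper_width: 43.6
gripper_force: 20.0
```

Call:
arm_command(
  rows=[
    {"delta_pos":[0,0,8],"roll":0,"jaw":20},
    {"delta_pos":[0,0,24],"roll":0,"jaw":20},
    {"delta_pos":[0,0,44],"roll":0,"jaw":20},
    {"delta_pos":[0,0,62],"roll":0,"jaw":20},
    {"delta_pos":[0,0,78],"roll":0,"jaw":20},
    {"delta_pos":[0,0,88],"roll":0,"jaw":20},
    {"delta_pos":[0,0,94],"roll":0,"jaw":20},
    {"delta_pos":[0,0,98],"roll":0,"jaw":20},
    {"delta_pos":[0,0,100],"roll":0,"jaw":20},
    {"delta_pos":[0,0,101.5],"roll":0,"jaw":20},
    {"delta_pos":[0,0,102.5],"roll":0,"jaw":20},
    {"delta_pos":[0,0,103],"roll":0,"jaw":20},
    {"delta_pos":[0,0,103.5],"roll":0,"jaw":20},
    {"delta_pos":[0,0,103.5],"roll":0,"jaw":20},
    {"delta_pos":[0,0,103.5],"roll":0,"jaw":20},
  ],
)

```text
time_s: 6.57
ee_pos: [475.0, -109.7, 28.7]
ee_rot: [180.0, 0.0, 88.5]
force: [0.0, 0.1, -0.9]
gripper_width: 44.1
gripper_force: 20.0
```

```bash
python3 - <<'E'
from h import *
f=grab('scene');cv2.imwrite('pics/s2.png',cv2.resize(f['img'][120:320,200:440],None,fx=3,fy=3));print([env.state()[k] for k in('force','ee_pos')])
E
```

```text
[array([ 0.31015891,  0.29964672, -0.42371928]), array([ 474.98497767, -109.65987795,   28.67163692])]
```

View pics/s2.png

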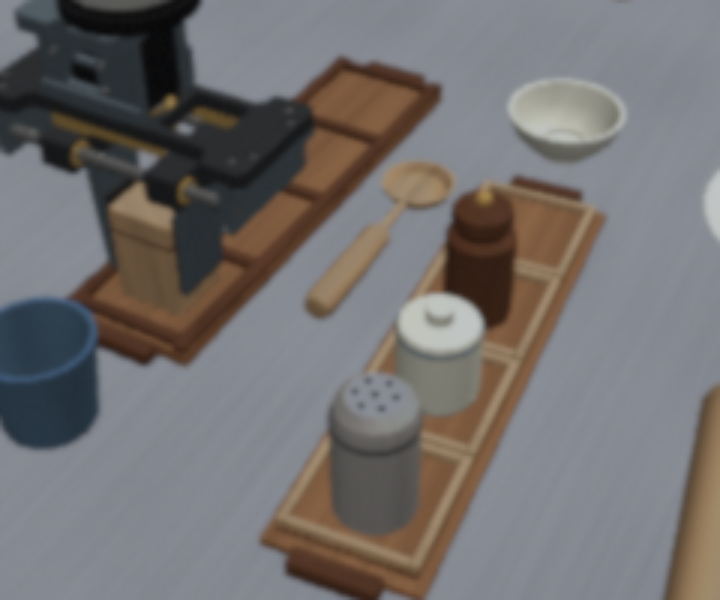

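The caddy stands in the rightmost place of the new rack (crop 160,270), held and upright. I'll settle it and release.

Call:
arm_command(
  rows=[
    {"delta_pos":[0,0,0.4],"roll":0,"jaw":20},
    {"delta_pos":[0,0,0.8],"roll":0,"jaw":20},
    {"delta_pos":[0,0,0.8],"roll":0,"jaw":20},
    {"delta_pos":[0,0,0.8],"roll":0,"jaw":20},
  ],
)

```text
time_s: 6.95
ee_pos: [475.0, -109.6, 28.0]
ee_rot: [180.0, 0.0, 88.5]
force: [-1.0, -0.2, 2.9]
gripper_width: 44.2
gripper_force: 20.0
```

Call:
arm_command(
  rows=[
    {"delta_pos":[0,0,0],"roll":0,"jaw":52},
    {"delta_pos":[0,0,0],"roll":0,"jaw":60},
    {"delta_pos":[0,0,0],"roll":0,"jaw":75},
    {"delta_pos":[0,0,0],"roll":0,"jaw":90},
    {"delta_pos":[0,0,0],"roll":0,"jaw":90},
    {"delta_pos":[0,0,0],"roll":0,"jaw":90},
    {"delta_pos":[0,0,-10],"roll":0,"jaw":90},
    {"delta_pos":[0,0,-30],"roll":0,"jaw":100},
    {"delta_pos":[0,0,-55],"roll":0,"jaw":100},
    {"delta_pos":[0,0,-85],"roll":0,"jaw":100},
    {"delta_pos":[0,0,-112.3],"roll":0,"jaw":100},
    {"delta_pos":[0,0,-112.3],"roll":0,"jaw":100},
  ],
)

```text
time_s: 7.95
ee_pos: [478.3, -110.4, 145.1]
ee_rot: [179.4, 0.1, 88.5]
force: [1.0, 0.4, 0.5]
gripper_width: 91.1
gripper_force: 0.0
```

Call:
arm_command(
  rows=[
    {"delta_pos":[6,15,0],"roll":-0.1,"jaw":100},
    {"delta_pos":[19,45,0],"roll":-0.2,"jaw":100},
    {"delta_pos":[34,80,0],"roll":-0.3,"jaw":100},
    {"delta_pos":[49,115,0],"roll":-0.3,"jaw":100},
    {"delta_pos":[63,148,0],"roll":-0.3,"jaw":100},
    {"delta_pos":[72,169,0],"roll":-0.3,"jaw":100},
    {"delta_pos":[74.7,175.3,0],"roll":-0.3,"jaw":100},
    {"delta_pos":[74.7,175.3,0],"roll":-0.3,"jaw":100},
    {"delta_pos":[74.7,175.3,0],"roll":-0.3,"jaw":100},
    {"delta_pos":[74.7,175.3,10],"roll":-0.3,"jaw":100},
    {"delta_pos":[74.7,175.3,30],"roll":-0.3,"jaw":100},
    {"delta_pos":[74.7,175.3,52],"roll":-0.3,"jaw":100},
    {"delta_pos":[74.7,175.3,74],"roll":-0.3,"jaw":100},
    {"delta_pos":[74.7,175.3,92],"roll":-0.3,"jaw":100},
    {"delta_pos":[74.7,175.3,104],"roll":-0.3,"jaw":100},
    {"delta_pos":[74.7,175.3,109],"roll":-0.3,"jaw":100},
    {"delta_pos":[74.7,175.3,110],"roll":-0.3,"jaw":100},
    {"delta_pos":[74.7,175.3,110],"roll":-0.3,"jaw":100},
  ],
)

```text
time_s: 9.45
ee_pos: [652.1, -39.8, 30.4]
ee_rot: [180.0, 0.0, 90.0]
force: [-0.6, 0.4, 0.2]
gripper_width: 91.3
gripper_force: 0.0
```

Call:
arm_command(
  rows=[
    {"delta_pos":[0,0,0],"roll":0,"jaw":60},
    {"delta_pos":[0,0,0],"roll":0,"jaw":55},
    {"delta_pos":[0,0,0],"roll":0,"jaw":50},
    {"delta_pos":[0,0,0],"roll":0,"jaw":40},
    {"delta_pos":[0,0,0],"roll":0,"jaw":20},
    {"delta_pos":[0,0,0],"roll":0,"jaw":20},
    {"delta_pos":[0,0,0],"roll":0,"jaw":20},
    {"delta_pos":[0,0,0],"roll":0,"jaw":20},
    {"delta_pos":[0,0,0],"roll":0,"jaw":20},
    {"delta_pos":[0,0,0],"roll":0,"jaw":20},
  ],
)

```text
time_s: 10.28
ee_pos: [652.0, -39.5, 30.0]
ee_rot: [-180.0, 0.0, 90.0]
force: [0.1, -1.0, 0.7]
gripper_width: 41.8
gripper_force: 20.0
```

Call:
arm_command(
  rows=[
    {"delta_pos":[0,0,-4],"roll":0,"jaw":20},
    {"delta_pos":[0,0,-12],"roll":0,"jaw":20},
    {"delta_pos":[0,0,-30],"roll":0,"jaw":20},
    {"delta_pos":[0,0,-50],"roll":0,"jaw":20},
    {"delta_pos":[0,0,-72],"roll":0,"jaw":20},
    {"delta_pos":[0,-3,-90],"roll":0,"jaw":20},
    {"delta_pos":[1,-12,-97],"roll":0,"jaw":20},
    {"delta_pos":[2,-28,-100],"roll":0,"jaw":20},
    {"delta_pos":[3,-48,-100],"roll":0,"jaw":20},
    {"delta_pos":[4,-70,-100],"roll":0,"jaw":20},
    {"delta_pos":[6,-92,-100],"roll":0,"jaw":20},
    {"delta_pos":[7,-114,-100],"roll":0,"jaw":20},
    {"delta_pos":[8,-134,-100],"roll":0,"jaw":20},
    {"delta_pos":[9,-152,-100],"roll":0,"jaw":20},
    {"delta_pos":[10,-165,-100],"roll":0,"jaw":20},
    {"delta_pos":[10.9,-173,-100],"roll":0,"jaw":20},
    {"delta_pos":[10.9,-175,-100],"roll":0,"jaw":20},
    {"delta_pos":[10.9,-175,-100],"roll":0,"jaw":20},
    {"delta_pos":[10.9,-175,-100],"roll":0,"jaw":20},
  ],
)

```text
time_s: 11.87
ee_pos: [477.8, -28.7, 130.1]
ee_rot: [179.9, 0.0, 90.0]
force: [-0.1, -0.1, -1.0]
gripper_width: 41.7
gripper_force: 20.0
```

Call:
arm_command(
  rows=[
    {"delta_pos":[0,0,8],"roll":0,"jaw":20},
    {"delta_pos":[0,0,24],"roll":0,"jaw":20},
    {"delta_pos":[0,0,44],"roll":0,"jaw":20},
    {"delta_pos":[0,0,62],"roll":0,"jaw":20},
    {"delta_pos":[0,0,76],"roll":0,"jaw":20},
    {"delta_pos":[0,0,86],"roll":0,"jaw":20},
    {"delta_pos":[0,0,92],"roll":0,"jaw":20},
    {"delta_pos":[0,0,95],"roll":0,"jaw":20},
    {"delta_pos":[0,0,97],"roll":0,"jaw":20},
    {"delta_pos":[0,0,98],"roll":0,"jaw":20},
    {"delta_pos":[0,0,99],"roll":0,"jaw":20},
    {"delta_pos":[0,0,99.5],"roll":0,"jaw":20},
    {"delta_pos":[0,0,100],"roll":0,"jaw":20},
    {"delta_pos":[0,0,100.3],"roll":0,"jaw":20},
    {"delta_pos":[0,0,100.3],"roll":0,"jaw":20},
    {"delta_pos":[0,0,100.3],"roll":0,"jaw":20},
  ],
)

```text
time_s: 13.2
ee_pos: [477.3, -28.6, 29.9]
ee_rot: [180.0, 0.0, 90.0]
force: [0.7, 0.0, 1.0]
gripper_width: 41.9
gripper_force: 20.0
```

Call:
arm_command(
  rows=[
    {"delta_pos":[0,0,0],"roll":0,"jaw":50},
    {"delta_pos":[0,0,0],"roll":0,"jaw":60},
    {"delta_pos":[0,0,0],"roll":0,"jaw":75},
    {"delta_pos":[0,0,0],"roll":0,"jaw":90},
    {"delta_pos":[0,0,0],"roll":0,"jaw":90},
    {"delta_pos":[0,0,0],"roll":0,"jaw":90},
    {"delta_pos":[0,0,-8],"roll":0,"jaw":90},
    {"delta_pos":[0,0,-28],"roll":0,"jaw":100},
    {"delta_pos":[0,0,-54],"roll":0,"jaw":100},
    {"delta_pos":[0,0,-84],"roll":0,"jaw":100},
    {"delta_pos":[0,0,-104],"roll":0,"jaw":100},
    {"delta_pos":[0,0,-110.3],"roll":0,"jaw":100},
    {"delta_pos":[0,0,-110.3],"roll":0,"jaw":100},
  ],
)

```text
time_s: 14.28
ee_pos: [478.2, -28.7, 141.9]
ee_rot: [179.7, 0.0, 90.0]
force: [1.0, -0.2, -0.6]
gripper_width: 91.4
gripper_force: 0.0
```

Call:
arm_command(
  rows=[
    {"delta_pos":[-7,15,0],"roll":0,"jaw":100},
    {"delta_pos":[-21,45,0],"roll":0,"jaw":100},
    {"delta_pos":[-37,80,0],"roll":0,"jaw":100},
    {"delta_pos":[-53,115,0],"roll":0,"jaw":100},
    {"delta_pos":[-69,150,0],"roll":0,"jaw":100},
    {"delta_pos":[-81,175,0],"roll":0,"jaw":100},
    {"delta_pos":[-84.4,182.8,0],"roll":0,"jaw":100},
    {"delta_pos":[-84.4,182.8,0],"roll":0,"jaw":100},
    {"delta_pos":[-84.4,182.8,0],"roll":0,"jaw":100},
    {"delta_pos":[-84.4,182.8,10],"roll":0,"jaw":100},
    {"delta_pos":[-84.4,182.8,30],"roll":0,"jaw":100},
    {"delta_pos":[-84.4,182.8,54],"roll":0,"jaw":100},
    {"delta_pos":[-84.4,182.8,78],"roll":0,"jaw":100},
    {"delta_pos":[-84.4,182.8,97],"roll":0,"jaw":100},
    {"delta_pos":[-84.4,182.8,109],"roll":0,"jaw":100},
    {"delta_pos":[-84.4,182.8,114],"roll":0,"jaw":100},
    {"delta_pos":[-84.4,182.8,115],"roll":0,"jaw":100},
    {"delta_pos":[-84.4,182.8,115],"roll":0,"jaw":100},
  ],
)

```text
time_s: 15.78
ee_pos: [660.0, -112.8, 25.6]
ee_rot: [179.9, 0.0, 90.0]
force: [0.1, 0.2, -1.0]
gripper_width: 91.1
gripper_force: 0.0
```

Call:
arm_command(
  rows=[
    {"delta_pos":[0,0,0],"roll":0,"jaw":65},
    {"delta_pos":[0,0,0],"roll":0,"jaw":60},
    {"delta_pos":[0,0,0],"roll":0,"jaw":55},
    {"delta_pos":[0,0,0],"roll":0,"jaw":45},
    {"delta_pos":[0,0,0],"roll":0,"jaw":20},
    {"delta_pos":[0,0,0],"roll":0,"jaw":20},
    {"delta_pos":[0,0,0],"roll":0,"jaw":20},
    {"delta_pos":[0,0,0],"roll":0,"jaw":20},
    {"delta_pos":[0,0,0],"roll":0,"jaw":20},
    {"delta_pos":[0,0,0],"roll":0,"jaw":20},
  ],
)

```text
time_s: 16.62
ee_pos: [659.8, -113.0, 25.0]
ee_rot: [-180.0, 0.0, 90.0]
force: [-0.7, -0.9, 1.4]
gripper_width: 47.5
gripper_force: 20.0
```

Call:
arm_command(
  rows=[
    {"delta_pos":[0,0,-4],"roll":0,"jaw":20},
    {"delta_pos":[0,0,-12],"roll":0,"jaw":20},
    {"delta_pos":[0,0,-30],"roll":0,"jaw":20},
    {"delta_pos":[0,0,-52],"roll":0,"jaw":20},
    {"delta_pos":[0,0,-76],"roll":0,"jaw":20},
    {"delta_pos":[2,-2,-94],"roll":0,"jaw":20},
    {"delta_pos":[9,-10,-102],"roll":0,"jaw":20},
    {"delta_pos":[22,-24,-105],"roll":0,"jaw":20},
    {"delta_pos":[38,-42,-105],"roll":0,"jaw":20},
    {"delta_pos":[56,-62,-105],"roll":0,"jaw":20},
    {"delta_pos":[75,-82,-105],"roll":0,"jaw":20},
    {"delta_pos":[94,-103,-105],"roll":0,"jaw":20},
    {"delta_pos":[112,-123,-105],"roll":0,"jaw":20},
    {"delta_pos":[130,-143,-105],"roll":0,"jaw":20},
    {"delta_pos":[145,-160,-105],"roll":0,"jaw":20},
    {"delta_pos":[156,-172,-105],"roll":0,"jaw":20},
    {"delta_pos":[162,-179,-105],"roll":0,"jaw":20},
    {"delta_pos":[164.4,-180.8,-105],"roll":0,"jaw":20},
    {"delta_pos":[164.4,-180.8,-105],"roll":0,"jaw":20},
    {"delta_pos":[164.4,-180.8,-105],"roll":0,"jaw":20},
  ],
)

```text
time_s: 18.28
ee_pos: [480.0, 51.1, 130.1]
ee_rot: [179.9, 0.0, 90.0]
force: [0.2, -0.3, -2.3]
gripper_width: 47.8
gripper_force: 20.0
```

Call:
arm_command(
  rows=[
    {"delta_pos":[0,0,8],"roll":0,"jaw":20},
    {"delta_pos":[0,0,26],"roll":0,"jaw":20},
    {"delta_pos":[0,0,48],"roll":0,"jaw":20},
    {"delta_pos":[0,0,66],"roll":0,"jaw":20},
    {"delta_pos":[0,0,81],"roll":0,"jaw":20},
    {"delta_pos":[0,0,91],"roll":0,"jaw":20},
    {"delta_pos":[0,0,97],"roll":0,"jaw":20},
    {"delta_pos":[0,0,100],"roll":0,"jaw":20},
    {"delta_pos":[0,0,102],"roll":0,"jaw":20},
    {"delta_pos":[0,0,103],"roll":0,"jaw":20},
    {"delta_pos":[0,0,104],"roll":0,"jaw":20},
    {"delta_pos":[0,0,104.5],"roll":0,"jaw":20},
    {"delta_pos":[0,0,105],"roll":0,"jaw":20},
    {"delta_pos":[0,0,105.3],"roll":0,"jaw":20},
    {"delta_pos":[0,0,105.3],"roll":0,"jaw":20},
    {"delta_pos":[0,0,105.3],"roll":0,"jaw":20},
  ],
)

```text
time_s: 19.62
ee_pos: [479.3, 51.4, 25.0]
ee_rot: [180.0, 0.0, 90.0]
force: [1.4, -0.3, 0.0]
gripper_width: 47.6
gripper_force: 20.0
```

Call:
arm_command(
  rows=[
    {"delta_pos":[0,0,0.3],"roll":0,"jaw":20},
    {"delta_pos":[0,0,0.3],"roll":0,"jaw":20},
    {"delta_pos":[0,0,0.3],"roll":0,"jaw":56},
    {"delta_pos":[0,0,0.3],"roll":0,"jaw":63},
    {"delta_pos":[0,0,0.3],"roll":0,"jaw":75},
    {"delta_pos":[0,0,0.3],"roll":0,"jaw":90},
    {"delta_pos":[0,0,0.3],"roll":0,"jaw":90},
    {"delta_pos":[0,0,0.3],"roll":0,"jaw":90},
    {"delta_pos":[0,0,-8],"roll":0,"jaw":90},
    {"delta_pos":[0,0,-28],"roll":0,"jaw":100},
    {"delta_pos":[0,0,-54],"roll":0,"jaw":100},
    {"delta_pos":[0,0,-84],"roll":0,"jaw":100},
    {"delta_pos":[0,0,-106],"roll":0,"jaw":100},
    {"delta_pos":[0,0,-115.3],"roll":0,"jaw":100},
    {"delta_pos":[0,0,-115.3],"roll":0,"jaw":100},
  ],
)

```text
time_s: 20.87
ee_pos: [480.6, 51.5, 142.4]
ee_rot: [179.7, -0.0, 90.0]
force: [-0.6, -0.1, -0.1]
gripper_width: 91.0
gripper_force: 0.0
```

Call:
arm_command(
  rows=[
    {"delta_pos":[-12,9,0],"roll":0,"jaw":100},
    {"delta_pos":[-36,27,0],"roll":0,"jaw":100},
    {"delta_pos":[-64,48,0],"roll":0,"jaw":100},
    {"delta_pos":[-92,69,0],"roll":0,"jaw":100},
    {"delta_pos":[-120,90,0],"roll":0,"jaw":100},
    {"delta_pos":[-148,110,0],"roll":0,"jaw":100},
    {"delta_pos":[-176,130,0],"roll":0,"jaw":100},
    {"delta_pos":[-204,151,0],"roll":0,"jaw":100},
    {"delta_pos":[-228,169,0],"roll":0,"jaw":100},
    {"delta_pos":[-246,182,0],"roll":0,"jaw":100},
    {"delta_pos":[-252.9,187.5,0],"roll":0,"jaw":100},
    {"delta_pos":[-252.9,187.5,0],"roll":0,"jaw":100},
    {"delta_pos":[-252.9,187.5,0],"roll":0,"jaw":100},
  ],
)

```text
time_s: 21.95
ee_pos: [665.4, -200.7, 138.3]
ee_rot: [-179.8, -0.1, 90.0]
force: [-0.3, 0.3, -0.5]
gripper_width: 91.5
gripper_force: 0.0
```

Call:
arm_command(
  rows=[
    {"delta_pos":[0,0,10],"roll":0,"jaw":100},
    {"delta_pos":[0,0,30],"roll":0,"jaw":100},
    {"delta_pos":[0,0,54],"roll":0,"jaw":100},
    {"delta_pos":[0,0,76],"roll":0,"jaw":100},
    {"delta_pos":[0,0,94],"roll":0,"jaw":100},
    {"delta_pos":[0,0,105],"roll":0,"jaw":100},
    {"delta_pos":[0,0,110],"roll":0,"jaw":100},
    {"delta_pos":[0,0,111],"roll":0,"jaw":100},
    {"delta_pos":[0,0,111],"roll":0,"jaw":100},
    {"delta_pos":[0,0,111],"roll":0,"jaw":65},
    {"delta_pos":[0,0,111],"roll":0,"jaw":60},
    {"delta_pos":[0,0,111],"roll":0,"jaw":53},
    {"delta_pos":[0,0,111],"roll":0,"jaw":45},
    {"delta_pos":[0,0,111],"roll":0,"jaw":20},
    {"delta_pos":[0,0,111],"roll":0,"jaw":20},
    {"delta_pos":[0,0,111],"roll":0,"jaw":20},
    {"delta_pos":[0,0,111],"roll":0,"jaw":20},
    {"delta_pos":[0,0,111],"roll":0,"jaw":20},
    {"delta_pos":[0,0,111],"roll":0,"jaw":20},
  ],
)

```text
time_s: 23.53
ee_pos: [666.5, -201.5, 29.0]
ee_rot: [-180.0, 0.0, 90.0]
force: [-0.7, -0.0, 0.6]
gripper_width: 45.2
gripper_force: 20.0
```

Call:
arm_command(
  rows=[
    {"delta_pos":[0,0,-4],"roll":0,"jaw":20},
    {"delta_pos":[0,0,-12],"roll":0,"jaw":20},
    {"delta_pos":[0,0,-30],"roll":0,"jaw":20},
    {"delta_pos":[0,0,-52],"roll":0,"jaw":20},
    {"delta_pos":[0,0,-76],"roll":0,"jaw":20},
    {"delta_pos":[0,0,-94],"roll":0,"jaw":20},
    {"delta_pos":[0,0,-104],"roll":0,"jaw":20},
    {"delta_pos":[0,0,-107],"roll":0,"jaw":20},
    {"delta_pos":[0,0,-107],"roll":0,"jaw":20},
  ],
  squeeze=25,
)

```text
time_s: 24.28
ee_pos: [666.7, -201.5, 136.6]
ee_rot: [179.9, 0.0, 90.0]
force: [0.6, 0.7, -1.9]
gripper_width: 45.4
gripper_force: 25.0
```

Call:
arm_command(
  rows=[
    {"delta_pos":[4,-2,0],"roll":0,"jaw":20},
    {"delta_pos":[14,-8,0],"roll":0,"jaw":20},
    {"delta_pos":[29,-16,0],"roll":0,"jaw":20},
    {"delta_pos":[48,-27,0],"roll":0,"jaw":20},
    {"delta_pos":[70,-39,0],"roll":0,"jaw":20},
    {"delta_pos":[94,-52,0],"roll":0,"jaw":20},
    {"delta_pos":[118,-66,0],"roll":0,"jaw":20},
    {"delta_pos":[142,-79,0],"roll":0,"jaw":20},
    {"delta_pos":[166,-92,0],"roll":0,"jaw":20},
    {"delta_pos":[190,-106,0],"roll":0,"jaw":20},
    {"delta_pos":[214,-119,0],"roll":0,"jaw":20},
    {"delta_pos":[238,-132,0],"roll":0,"jaw":20},
    {"delta_pos":[262,-146,0],"roll":0,"jaw":20},
    {"delta_pos":[284,-158,0],"roll":0,"jaw":20},
    {"delta_pos":[303,-169,0],"roll":0,"jaw":20},
    {"delta_pos":[318,-177,0],"roll":0,"jaw":20},
    {"delta_pos":[328,-182,0],"roll":0,"jaw":20},
    {"delta_pos":[332.9,-185.5,0],"roll":0,"jaw":20},
    {"delta_pos":[332.9,-185.5,0],"roll":0,"jaw":20},
    {"delta_pos":[332.9,-185.5,0],"roll":0,"jaw":20},
  ],
)

```text
time_s: 25.95
ee_pos: [480.9, 131.2, 135.7]
ee_rot: [-180.0, 0.0, 90.0]
force: [0.2, 0.1, -1.4]
gripper_width: 45.6
gripper_force: 25.0
```

Call:
arm_command(
  rows=[
    {"delta_pos":[0,0,8],"roll":0,"jaw":20},
    {"delta_pos":[0,0,26],"roll":0,"jaw":20},
    {"delta_pos":[0,0,48],"roll":0,"jaw":20},
    {"delta_pos":[0,0,66],"roll":0,"jaw":20},
    {"delta_pos":[0,0,82],"roll":0,"jaw":20},
    {"delta_pos":[0,0,92],"roll":0,"jaw":20},
    {"delta_pos":[0,0,98],"roll":0,"jaw":20},
    {"delta_pos":[0,0,102],"roll":0,"jaw":20},
    {"delta_pos":[0,0,104],"roll":0,"jaw":20},
    {"delta_pos":[0,0,105],"roll":0,"jaw":20},
    {"delta_pos":[0,0,106],"roll":0,"jaw":20},
    {"delta_pos":[0,0,106.5],"roll":0,"jaw":20},
    {"delta_pos":[0,0,107],"roll":0,"jaw":20},
    {"delta_pos":[0,0,107.4],"roll":0,"jaw":20},
    {"delta_pos":[0,0,107.4],"roll":0,"jaw":20},
    {"delta_pos":[0,0,107.4],"roll":0,"jaw":20},
  ],
)

```text
time_s: 27.28
ee_pos: [481.3, 131.5, 28.9]
ee_rot: [180.0, -0.0, 90.0]
force: [0.2, 0.4, 1.1]
gripper_width: 45.5
gripper_force: 25.0
```

Contact. I'll release, rise, and back off toward the robot's right so the view is clear.

Call:
arm_command(
  rows=[
    {"delta_pos":[0,0,0.2],"roll":0,"jaw":20},
    {"delta_pos":[0,0,0.2],"roll":0,"jaw":54},
    {"delta_pos":[0,0,0.2],"roll":0,"jaw":61},
    {"delta_pos":[0,0,0.2],"roll":0,"jaw":75},
    {"delta_pos":[0,0,0.2],"roll":0,"jaw":90},
    {"delta_pos":[0,0,0.2],"roll":0,"jaw":90},
    {"delta_pos":[0,0,0.2],"roll":0,"jaw":90},
    {"delta_pos":[0,0,-8],"roll":0,"jaw":90},
    {"delta_pos":[0,0,-28],"roll":0,"jaw":100},
    {"delta_pos":[0,0,-54],"roll":0,"jaw":100},
    {"delta_pos":[0,0,-84],"roll":0,"jaw":100},
    {"delta_pos":[0,0,-114],"roll":0,"jaw":100},
    {"delta_pos":[0,0,-144],"roll":0,"jaw":100},
    {"delta_pos":[0,0,-170],"roll":0,"jaw":100},
    {"delta_pos":[0,0,-180],"roll":0,"jaw":100},
    {"delta_pos":[0,0,-180],"roll":0,"jaw":100},
  ],
)

```text
time_s: 28.62
ee_pos: [482.5, 131.7, 211.5]
ee_rot: [179.6, -0.1, 90.0]
force: [-0.1, -0.6, 0.6]
gripper_width: 91.0
gripper_force: 0.0
```

Call:
arm_command(
  rows=[
    {"delta_pos":[20,0,0],"roll":0,"jaw":100},
    {"delta_pos":[50,0,0],"roll":0,"jaw":100},
    {"delta_pos":[80,0,0],"roll":0,"jaw":100},
    {"delta_pos":[110,0,0],"roll":0,"jaw":100},
    {"delta_pos":[140,0,0],"roll":0,"jaw":100},
    {"delta_pos":[170,0,0],"roll":0,"jaw":100},
    {"delta_pos":[200,0,0],"roll":0,"jaw":100},
    {"delta_pos":[200,0,0],"roll":0,"jaw":100},
    {"delta_pos":[200,0,0],"roll":0,"jaw":100},
  ],
)

```text
time_s: 29.37
ee_pos: [479.9, 331.9, 206.0]
ee_rot: [-179.8, 0.2, 90.2]
force: [-0.4, -0.5, -0.3]
gripper_width: 91.4
gripper_force: 0.0
```

```bash
python3 - <<'E'
from h import *
np.set_printoptions(precision=1,suppress=True)
f=grab('top');g=grab('scene')
a=cv2.resize(f['img'][180:270,210:370],None,fx=4,fy=4,interpolation=cv2.INTER_CUBIC)[:300]
b=cv2.resize(g['img'][130:280,200:420],None,fx=2.9,fy=2,interpolation=cv2.INTER_CUBIC)[:,:640]
cv2.imwrite('pics/end.png',np.vstack([cv2.resize(f['img'][180:270,210:370],(640,300)),b[:,:640] if b.shape[1]>=640 else cv2.resize(b,(640,300))]))
c0=np.array([478.1,11.4]);y=np.array([.027,.9996]);x=np.array([.9996,-.027])
for nm,F in(('top',f),('scene',g)):
    vv,uu=np.mgrid[0:400,0:640];fl=200/np.tan(np.radians(F['fov_y'])/2);Z=F['z_map']
    W=(np.stack([(uu-F['cx'])/fl*Z,(vv-F['cy'])/fl*Z,Z],-1)-np.array(F['t']))@np.array(F['R']);W=W[Z>0]
    q=(W[:,:2]-c0)@np.c_[x,y]
    for yy in(-120,-40,40,120):
        m=(abs(q[:,1]-yy)<38)&(abs(q[:,0])<40)&(W[:,2]>28)&(W[:,2]<115)
        if m.sum(): print(nm,yy,m.sum(),q[m].min(0),q[m].max(0),(q[m].min(0)+q[m].max(0))/2,W[m,2].max())
E
```

```text
top -120 384 [ -22.3 -140.8] [ 21.8 -96.9] [  -0.2 -118.8] 84.6884982338147
top -40 265 [-19.9 -59.2] [ 19.2 -19.8] [ -0.4 -39.5] 100.79642803760578
top 40 360 [-24.1  17.1] [22.4 63.8] [-0.9 40.5] 77.01144506981059
top 120 378 [-22.7  98.9] [ 21.2 144.4] [ -0.8 121.7] 93.92772569573661
scene -120 1102 [ -22.3 -142.9] [ 24.1 -96.9] [   0.9 -119.9] 80.74222735210272
scene -40 706 [-17.7 -61.9] [ 22.5 -21.9] [  2.4 -41.9] 99.91120714164961
scene 40 529 [-20.5  14.6] [25.  61.3] [ 2.3 37.9] 73.55527731468904
scene 120 612 [-21.5  96.6] [ 23.8 135.7] [  1.1 116.2] 90.06412764622756
```

View pics/end.png

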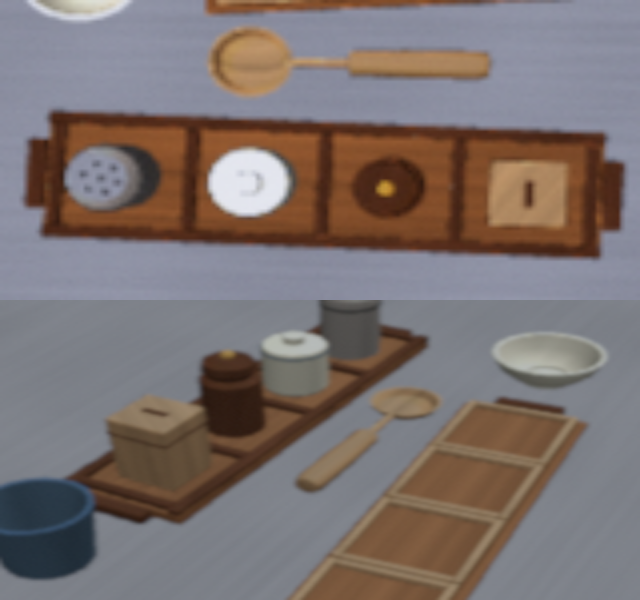

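The picture shows shaker (100,178), jar (250,182), mill (388,187) and caddy (527,193) from left to right. All are upright and within about 2 mm of their place centres, at the expected heights.

```bash
python3 -c "
from workcell import env
print(env.job_done())"
```

```text
the job is handed in; nothing more can be done
None
```

The four items now stand upright in the new rack in reverse order (left to right: shaker, jar, mill, caddy), each within a few mm of its place's centre by camera; the job was handed in at about 30 s on the robot's clock, and no verdict was returned.

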